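Nest the tested samples and show the pin to the inspection camera

ROBOT

A 6-joint arm with a two-finger parallel gripper is mounted at the origin on the work surface. World frame = base frame: x ahead of the robot, y to its left, z up, the work surface at z = 0. Lengths are in m, angles in rad, forces in N, time in s.
With the tool pointing down it reaches from about 0.35 to 1 m from the base axis. Payload 7.1 kg.
Tool frame: the origin (TCP) lies between the finger pads; the fingertips stand 22 mm ahead of it and the grasp point (between the pads) lies 3 mm ahead of it; x points along the fingers, y is the direction in which the jaws open and shut, and the axes are right-handed (so a half turn about x gives the same grasp; the last joint's range is limited). The gripper opens to 85 mm and grips with 20 to 120 N. Pads are 22 mm wide; open, the fingers measure 114 mm over their backs; the gripper's body (76 mm by 85 mm) begins 54 mm behind the grasp point. The pads swing forward as they close: fully open they stand 13 mm farther back than shut.
Start: joints at [1.281, 0.423, 1.63, -0, 1.089, -0.019], TCP at [0.167, 0.602, 0.253] pointing down, gripper open.
Joint ranges: [-3, 3], [-0.9, 2.11], [0.09, 2.58], [-1.31, 4.45], [0.11, 2.69], [-2.54, 2.54]. Speed limits (rad/s): [2.39, 2.39, 3.01, 3.14, 3.14, 3.14].

INTERFACE

Orientations are given as a rotation vector (axis times angle).
In Python, from rig import manip gives the robot as it stands. The module is installed in compiled form; this text tells all that it offers. Calls block until the motion is done:
- manip.move_to(position, orientation): joint-space move of the TCP to a pose.
- manip.servo_line(position, orientation=None, rate=0.15): straight line of the TCP; orientation=None keeps the orientation; rate is the mean speed in m/s.
- manip.set_joints(angles): joint-space move.
- manip.command_gripper(opening, f_grip=None): finger opening in m; f_grip is the grip in N (None keeps the last); returns when the fingers have stopped.
- manip.hold(seconds).
- manip.solve_ik(position, orientation): joint angles nearest the present ones, or None.
- manip.camera(name): name is "scene" or "side" or "wrist"; returns a dict with "image" (480x640x3 uint8, red, green, blue), "fx", "fy", "cx", "cy" (pixels), "cam_to_world" (4x4, takes a point from camera to world coordinates); the wrist camera has in their place "mount" (4x4, takes a point from camera to tool coordinates, whose origin is the TCP and whose axes are the tool frame's). Camera axes: x right, y down, z forward; pixel columns grow to the right and rows downward; lengths in m; the calibration is good to about 2 mm. A picture is of the moment at which its call begins: read the wrist's pose just before it. There is no depth.
A pose or a line that the arm cannot do raises manip.IKError and nothing moves.
- manip.sign_off(): hands the job in, once; it reports no verdict.
Readings, each from a call of its own:
- manip.get_time(): time.
- manip.get_joint_positions(): joint angles.
- manip.get_joint_vel(): joint speeds.
- manip.get_tau(): joint torques, N m.
- manip.get_position(): TCP position.
- manip.get_ee_rot(): TCP orientation.
- manip.get_contact_force(): force on the tool from outside, world axes, zero at the start.
- manip.get_torque(): the same for the moment, N m.
- manip.get_width(): finger opening in m.
Only numpy, scipy, OpenCV 4.12 (cv2) and the standard library are available. Lean on these libraries where they do the work, as an engineer would, in place of code of your own. Each camera call takes 0.05 s, during which the arm holds its last target.

TASK

These samples have just come off the hardness tester: put the bearing ring and the brass block into their matching nests in the blue tray, lying flat on the nest floors. Then lift the black pin out of its V-blocks and hold it up for the inspection camera: bright end face towards the lens, centred on the lens axis and square to it, 80 mm in front of the ring light. Finish there, the gripper holding the pin steady in the air for the record shot, with the camera and its stand never touched and the other things on the bench and in the tray left where they are.

Things in the scene. Friction and masses are not known exactly. Their poses are not given: they have to be found in the camera images.
- camera_focus (a point): Where the pin's end face must be: on the lens axis, 80 mm before the ring light's front. x is the viewing direction (out of the lens, towards the robot's near right, 10 to 28 degrees downwards); y is level. The camera, at the left of the bench, has a white body, black lens and aluminium ring light (72 mm across, white front); it fills the same axis from 80 to 296 mm behind this point.
- camera_stand: The camera's fixed stand: grey base plate 180 x 220 x 18 mm, steel column 28 mm thick and 418 mm high. Origin on the bench roughly below the focus point; x is the level direction in which the camera looks. The camera head tilts on a pivot at x = -235 mm, y = 0, 300 mm up (248 mm behind the focus point on the lens axis); the column stands beside it at y = +65 mm.
- tray: Blue sample tray, fixed, 140 x 250 mm, 16 mm high, origin under its centre, z up. Nests 6 mm deep: in the row at x = -30 mm a round one 57 mm across for the ring (y = +85 mm), a rectangular one 41 (x) by 65 mm (y) for the block (y = 0) and a round one 47 mm across that already holds a nut (y = -88 mm); at x = +43 mm a long slot for the pin, which stays empty.
- ring_nest (a point): Centre of the floor of the ring's round nest (57 mm across, 6 mm deep, floor 10 mm above the bench). Axes as the tray.
- block_nest (a point): Centre of the floor of the block's rectangular nest (41 mm along its x axis by 65 mm along its y axis, 6 mm deep, floor 10 mm above the bench). Axes as the tray.
- ring_center (a point): Centre of the loose ball-bearing ring, bright steel with black seals: 52 mm across, 20 mm high, bore 25 mm, about 0.16 kg, lying flat on the bench; z is its axis. The point is half-way up, 10 mm above its underside.
- block_center (a point): Centre of the loose brass test block: 36 mm along its x axis, 60 mm along its y axis, 24 mm high, about 0.42 kg, lying flat on the bench. The point is half-way up, 12 mm above its underside.
- pin_center (a point): Middle of the loose steel pin's shank, on its axis: shank 22 mm thick, 120 mm long, black but for the bright last 12 mm at the +x end; at the -x end a black stub 14 mm thick, 20 mm long. About 0.36 kg, balanced within 5 mm of this point. x runs along the pin to its bright end face, 60 mm from here. It lies level in the V-blocks, its axis 55 mm above the bench.
- pin_face (a point): Centre of the pin's bright end face, which carries the test marks; axes as pin_center.
- v_blocks: Fixed holder of the pin: light blue base plate 160 x 62 x 12 mm, origin under its centre, with two dark V-blocks 24 mm long (along x), 54 mm wide and up to 56 mm high at x = -42 and +42 mm. The pin lies in the Vs along x, within 8 mm of the middle; between the V-blocks 60 mm are free down to the plate, where fingers can take the pin from above.
- nut: Bystander: dark steel hexagon nut, 41 mm across corners and 18 mm high, in the tray's third nest; origin at the centre of its underside.
- micrometer: Bystander: micrometer with light blue bow lying on the bench at the right, about 140 mm long; origin under the middle of its bow's mouth.
- loupe: Bystander: black loupe, 44 mm across and 44 mm high, on the bench behind the tray; origin at the centre of its underside.
- cleaner: Bystander: white bottle with a red cap, 52 mm across and 130 mm high, at the front left of the bench; origin at the centre of its underside.
- screwdriver: Bystander: screwdriver with a red handle lying on the bench at the front right; origin near its middle.
Not all that is in view belongs to the job. What is shaped like the part that bears pin_center but orange is not meant.

How it is judged:
On the way, in this order (a step that is already met when the one before it is completed fails the run):
1. ring and block lie flat in their nests, let go, the pin not yet lifted (horizontal distance between ring_center and ring_nest below 0.005 m and z of ring_center in the frame of ring_nest below 0.013 m and angle between each of ring_center, block_center's own z axis and vertical below 0.08 rad and horizontal distance between block_center and block_nest below 0.005 m and z of block_center in the frame of block_nest below 0.015 m and contact force between each of ring, block and the fingers below 0.05 N and height (world z) of pin_center below 0.08 m), for 0.2 s.
2. the pin is held by the gripper clear of its V-blocks (height (world z) of pin_center above 0.1 m and contact force between the fingers and pin above 1 N), for 0.2 s.
At the end, for the whole second after the job is handed in: Ring and block flat in their nests (centres within 5 mm, 3 mm high, 0.08 rad). Gripper holds the pin still, touching nothing else: bright face towards the lens, its centre within 15 mm of the focus point, axis within 0.17 rad of the lens axis. Bystanders within 20 mm of their starts (all of step 2 and horizontal distance between ring_center and ring_nest below 0.005 m and z of ring_center in the frame of ring_nest below 0.013 m and angle between each of ring_center, block_center's own z axis and vertical below 0.08 rad and horizontal distance between block_center and block_nest below 0.005 m and z of block_center in the frame of block_nest below 0.015 m and distance between pin_face and camera_focus below 0.015 m and angle between the x axis of pin_center and the x axis of camera_focus, either way round below 0.17 rad and x of pin_center in the frame of camera_focus above 0.03 m and contact force between pin and camera_stand below 0.1 N and contact force between pin and v_blocks below 0.1 N and contact force between pin and tray below 0.1 N and linear speed of pin below 0.02 m/s and angular speed of pin below 0.15 rad/s and not (distance of nut from where it was at the start of the episode above 0.02 m) and not (distance of micrometer from where it was at the start of the episode above 0.02 m) and not (distance of loupe from where it was at the start of the episode above 0.02 m) and not (distance of cleaner from where it was at the start of the episode above 0.02 m) and not (distance of screwdriver from where it was at the start of the episode above 0.02 m)); the arm keeps its last pose, push and grip.
It fails at once if the camera or its stand is touched (contact force between camera_stand and anything else above 1 N).
It fails at once if a bystander (nut, micrometer, loupe, bottle or screwdriver) is moved by more than 20 mm (distance of any of nut, micrometer, loupe, cleaner, screwdriver from where it was at the start of the episode above 0.02 m).
It also fails if it takes over 64 s, if anything falls off the work surface, if the arm or the gripper's body presses on something with over 40 N, if the wrist force passes 120 N, or if a joint passes its speed limit or range.

## Working session

There is one attempt and no reset: what is moved stays moved. The work goes in short steps, each a Python script; the robot and the scene stay as the last script left them, time stands still between calls to the robot, and variables do not carry over. Pictures are saved under pics/ and viewed, and the job is handed in when it is done.

```bash
ls; mkdir -p pics; python3 - <<'E'
from rig import manip
import cv2,numpy as np
print(manip.get_time(),manip.get_position(),manip.get_ee_rot(),manip.get_joint_positions(),manip.get_width())
import pickle
d={}
for n in ["scene","side","wrist"]:
    c=manip.camera(n); d[n]=c
    cv2.imwrite(f"pics/{n}0.png",c["image"][:,:,::-1])
    print(n,c["fx"],c["fy"],c["cx"],c["cy"]); print(np.round(c.get("cam_to_world",c.get("mount")),4).tolist())
pickle.dump(d,open("cams0.pkl","wb"))
E
```

```text
pics
0.0 [0.16703562 0.60171717 0.25253307] [ 0.21138406  1.56055393 -0.2137904 ] [ 1.28096171e+00  4.23833991e-01  1.63073292e+00 -7.07739050e-06
  1.08857121e+00 -1.90159006e-02] 0.08550907865834606
scene 546.8684967214276 546.8684967214276 319.25286708199076 234.74562219754455
[[-0.7051, 0.4466, -0.5508, 1.1826], [0.7091, 0.4421, -0.5494, 0.5308], [-0.0019, -0.7779, -0.6284, 0.8937], [0.0, 0.0, 0.0, 1.0]]
side 495.6485621000608 495.6485621000608 321.266919876019 233.4626889480136
[[0.762, -0.4818, 0.4328, 0.0083], [-0.6476, -0.5663, 0.5098, -0.7478], [-0.0006, -0.6687, -0.7435, 1.1265], [0.0, 0.0, 0.0, 1.0]]
wrist 376.1970900691296 376.1970900691296 316.1428504838096 238.89642610535458
[[-0.0001, -0.3089, 0.9511, -0.1202], [1.0, 0.0004, 0.0002, 0.0003], [-0.0004, 0.9511, 0.3089, -0.0793], [0.0, 0.0, 0.0, 1.0]]
```

View pics/scene0.png

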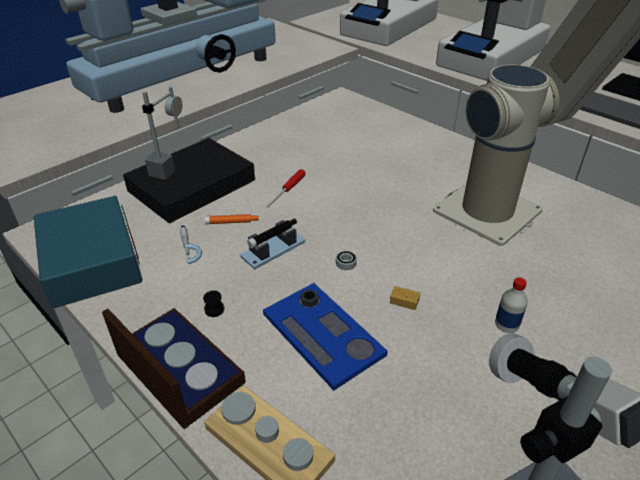

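View pics/side0.png

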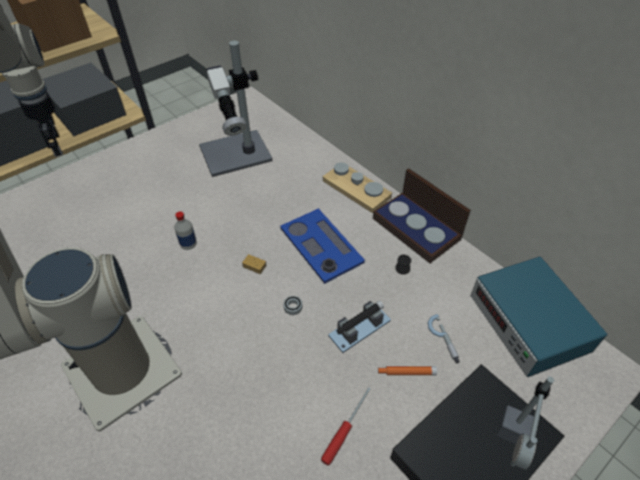

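View pics/wrist0.png

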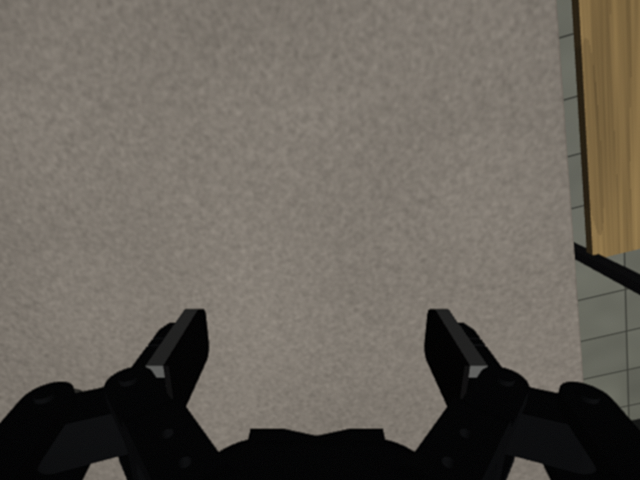

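The scene view shows two pin shapes: black in the V-blocks at (272,234) and orange on the bench at (232,218). The black one fits the description. Ring is at (346,260), block (405,297), tray (325,333), and camera lower right. Next come enlarged crops.

```bash
cat > h.py <<'E'
import numpy as np, cv2, pickle
from scipy.spatial.transform import Rotation as R
def ray(c,u,v,T=None):
    T=c["cam_to_world"] if T is None else T
    d=np.array([(u-c["cx"])/c["fx"],(v-c["cy"])/c["fy"],1.]); d=T[:3,:3]@d
    return T[:3,3].copy(), d/np.linalg.norm(d)
def atz(c,u,v,z,T=None):
    o,d=ray(c,u,v,T); return o+d*(z-o[2])/d[2]
def proj(c,P,T=None):
    T=c["cam_to_world"] if T is None else T
    P=np.atleast_2d(P); q=(P-T[:3,3])@T[:3,:3]
    return np.c_[q[:,0]/q[:,2]*c["fx"]+c["cx"], q[:,1]/q[:,2]*c["fy"]+c["cy"]]
def tri(*rays):
    A=0;b=0
    for o,d in rays:
        M=np.eye(3)-np.outer(d,d);A=A+M;b=b+M@o
    return np.linalg.solve(A,b)
def wristT(c,pos,rv):
    T=np.eye(4);T[:3,:3]=R.from_rotvec(rv).as_matrix();T[:3,3]=pos
    return T@c["mount"]
def crop(c,x0,y0,w,h,s,fn,pts=None,grid=20):
    im=cv2.resize(c["image"][y0:y0+h,x0:x0+w,::-1],None,fx=s,fy=s,interpolation=cv2.INTER_CUBIC)
    for x in range((x0//grid+1)*grid,x0+w,grid):
        cv2.putText(im,str(x),(int((x-x0+.5)*s),10),0,.35,(0,255,255),1); cv2.line(im,(int((x-x0+.5)*s),12),(int((x-x0+.5)*s),18),(0,255,255),1)
    for y in range((y0//grid+1)*grid,y0+h,grid):
        cv2.putText(im,str(y),(0,int((y-y0+.5)*s)),0,.35,(0,255,255),1); cv2.line(im,(22,int((y-y0+.5)*s)),(30,int((y-y0+.5)*s)),(0,255,255),1)
    if pts is not None:
        for p in pts: cv2.drawMarker(im,(int((p[0]-x0+.5)*s),int((p[1]-y0+.5)*s)),(0,0,255),cv2.MARKER_CROSS,8,1)
    cv2.imwrite(fn,im)
E
python3 - <<'E'
from h import *
d=pickle.load(open("cams0.pkl","rb"))
crop(d["scene"],230,200,200,150,4,"pics/s1.png")
crop(d["scene"],240,205,80,60,10,"pics/s1b.png",grid=10)
crop(d["scene"],480,325,160,155,3.8,"pics/s2.png")
crop(d["side"],190,30,90,150,4,"pics/d2.png",grid=10)
crop(d["side"],235,200,160,155,3.8,"pics/d1.png")
E
```

```text
(no output)
```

View pics/s1.png

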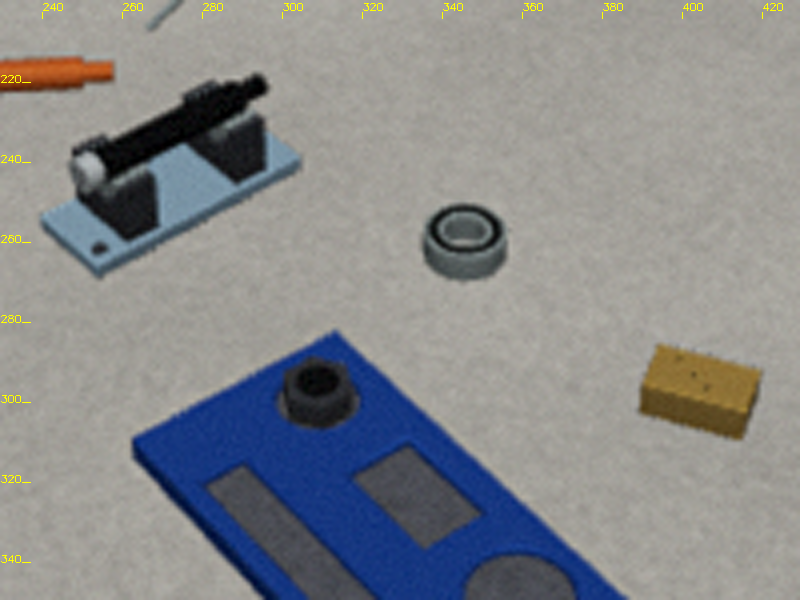

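View pics/s1b.png

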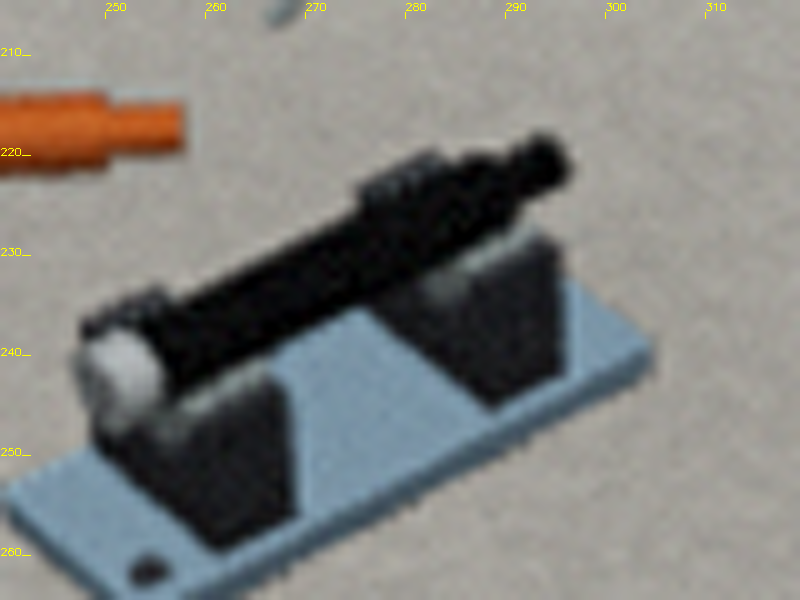

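View pics/s2.png

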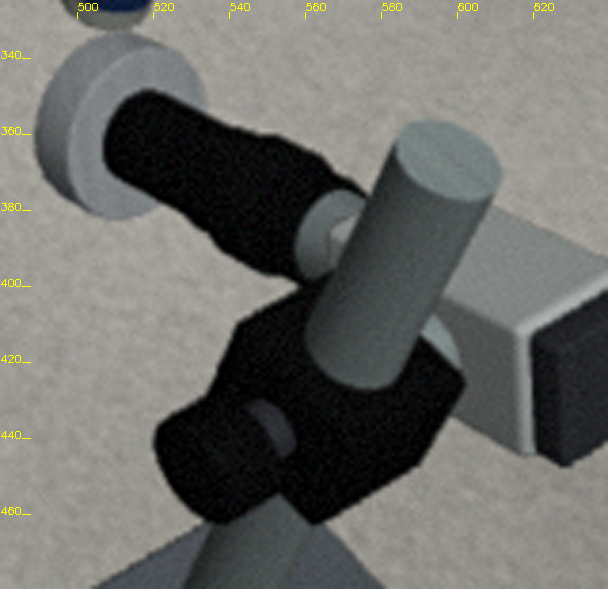

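View pics/d2.png

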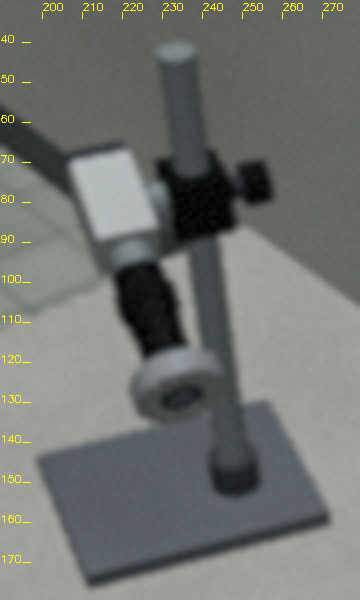

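View pics/d1.png

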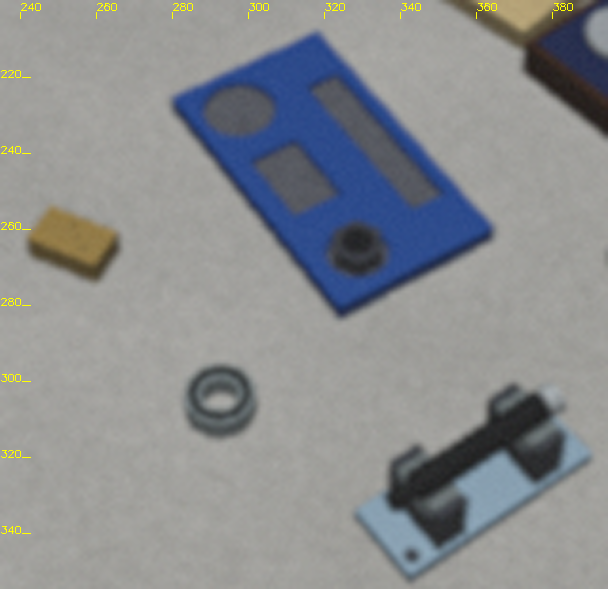

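```bash
python3 - <<'E'
from h import *
np.set_printoptions(precision=4,suppress=True)
d=pickle.load(open("cams0.pkl","rb"));S=d["scene"];D=d["side"]
c1=lambda x,y:(230+x/4-.5,200+y/4-.5)
b=lambda x,y:(240+x/10-.5,205+y/10-.5)
e=lambda x,y:(235+x/3.8-.5,200+y/3.8-.5)
print("ring S",atz(S,*c1(465,230),.02),"D",atz(D,*e(220,392),.02))
print("block top S",[atz(S,*c1(*p),.024)[:2] for p in [(657,345),(762,371),(745,409),(641,385)]])
print("block top D",[atz(D,*e(*p),.024)[:2] for p in [(52,207),(119,236),(97,267),(28,237)]])
print("tray S",[atz(S,*c1(*p),.016)[:2] for p in [(337,332),(133,440)]],"D",[atz(D,*e(*p),.016)[:2] for p in [(318,33),(493,232),(340,312),(174,99)]])
print("nest blk S",[atz(S,*c1(*p),.016)[:2] for p in [(410,445),(485,513),(426,549),(353,479)]])
print("nest ring S",atz(S,*c1(520,600),.016),"D",atz(D,*e(239,109),.013))
print("pin face S",atz(S,*b(120,380),.055),"stub end S",atz(S,*b(545,160),.055))
print("pin face D",atz(D,*e(556,400),.055),"tail D",atz(D,*e(398,495),.055))
s2=lambda x,y:(480+x/3.8-.5,325+y/3.8-.5)
d2=lambda x,y:(190+x/4-.5,30+y/4-.5)
print("col top",atz(S,*s2(450,163),.418),atz(D,*d2(178,51),.418))
print("ring light",tri(ray(S,*s2(107,130)),ray(D,*d2(177,388))))
print("plate D",[atz(D,*d2(*p),.018)[:2] for p in [(38,458),(270,402),(330,515),(90,578)]])
print("cleaner",atz(S,519,282,.13))
E
```

```text
ring S [ 0.4325 -0.1271  0.02  ] D [ 0.4329 -0.1284  0.02  ]
block top S [array([0.432 , 0.0203]), array([0.4069, 0.0751]), array([0.4373, 0.0862]), array([0.4631, 0.0339])]
block top D [array([0.438 , 0.0841]), array([0.4601, 0.0283]), array([0.4304, 0.0151]), array([0.4076, 0.0717])]
tray S [array([ 0.5464, -0.1221]), array([ 0.6845, -0.141 ])] D [array([0.7168, 0.1017]), array([ 0.6809, -0.1461]), array([ 0.5442, -0.128 ]), array([0.5804, 0.1196])]
nest blk S [array([ 0.5807, -0.031 ]), array([0.588 , 0.0308]), array([0.6277, 0.0256]), array([ 0.62  , -0.0356])]
nest ring S [0.6184 0.0824 0.016 ] D [0.615  0.0794 0.013 ]
pin face S [ 0.5829 -0.2972  0.055 ] stub end S [ 0.4518 -0.2881  0.055 ]
pin face D [ 0.5889 -0.3006  0.055 ] tail D [ 0.4583 -0.2862  0.055 ]
col top [0.7164 0.4838 0.418 ] [0.7155 0.4815 0.418 ]
ring light [0.6103 0.3639 0.2315]
plate D [array([0.599 , 0.6261]), array([0.806 , 0.5592]), array([0.7511, 0.392 ]), array([0.5476, 0.4565])]
cleaner [0.3383 0.2541 0.13  ]
```

```bash
cat >> h.py <<'E'
def down(a):
    x=np.array([0,0,-1.]);z=np.array([np.cos(a),np.sin(a),0]);y=np.cross(z,x)
    return R.from_matrix(np.c_[x,y,z]).as_rotvec()
def rot(xd,zd):
    z=np.array(zd,float);z/=np.linalg.norm(z);x=np.array(xd,float);x-=z*(x@z);x/=np.linalg.norm(x)
    return R.from_matrix(np.c_[x,np.cross(z,x),z])
E
python3 - <<'E'
from h import *
from rig import manip
np.set_printoptions(precision=3,suppress=True)
print(R.from_rotvec(manip.get_ee_rot()).as_matrix())
def t(n,p,rv):
    q=manip.solve_ik(p,rv); print(n,q)
dg=np.deg2rad
for a in (-180,-135,-90,-45,0,45,90,135):
    t(f"ring {a}",[.4327,-.1278,.12],down(dg(a)))
for a in (-65.4,114.6): t(f"blk {a}",[.435,.052,.12],down(dg(a)))
for a in (-98.2,81.8):
    t(f"nestb {a}",[.60,-.008,.12],down(dg(a))); t(f"nestr {a}",[.613,.077,.12],down(dg(a)))
for a in (-4,176): t(f"pin {a}",[.525,-.293,.055],down(dg(a)))
ax=np.array([.275,.865,.42]);ax/=np.linalg.norm(ax)
F=np.array([.57,.236,.17])
for s in (1,-1):
    for roll in (-60,-30,0,30,60,90):
        x0=np.array([0,0,-1.]);x0-=ax*(x0@ax);x0/=np.linalg.norm(x0)
        x=R.from_rotvec(ax*dg(roll)).apply(x0)
        t(f"final {s} {roll} {np.round(x,2)}",F-.003*x,rot(x,s*ax).as_rotvec())
E
```

```text
[[-0.     0.268  0.964]
 [-0.001  0.964 -0.268]
 [-1.    -0.001 -0.   ]]
ring -180 [-0.314  0.398  2.091 -0.     0.652  1.257]
ring -135 [-0.314  0.398  2.091 -0.     0.652  0.472]
ring -90 [-0.314  0.398  2.091 -0.     0.652 -0.314]
ring -45 [-0.314  0.398  2.091 -0.     0.652 -1.099]
ring 0 [-0.314  0.398  2.091 -0.     0.652 -1.884]
ring 45 None
ring 90 None
ring 135 [-0.314  0.398  2.091  0.     0.652  2.043]
blk -65.4 [ 0.092  0.384  2.119 -0.     0.639 -0.338]
blk 114.6 None
nestb -98.2 [-0.033  0.564  1.765 -0.     0.813  0.11 ]
nestr -98.2 [ 0.106  0.584  1.723 -0.     0.834  0.249]
nestb 81.8 None
nestr 81.8 None
pin -4 [-0.529  0.667  1.775 -0.     0.699 -2.03 ]
pin 176 [-0.529  0.667  1.775 -0.     0.699  1.112]
final 1 -60 [ 0.89 -0.06 -0.45] [0.642 0.591 2.2   4.025 0.853 0.188]
final 1 -30 [ 0.59  0.2  -0.79] None
final 1 0 [ 0.13  0.4  -0.91] None
final 1 30 [-0.37  0.5  -0.79] None
final 1 60 [-0.76  0.46 -0.45] None
final 1 90 [-0.95  0.3  -0.  ] None
final -1 -60 [ 0.89 -0.06 -0.45] None
final -1 -30 [ 0.59  0.2  -0.79] None
final -1 0 [ 0.13  0.4  -0.91] [0.205 0.461 1.871 0.618 0.683 0.051]
final -1 30 [-0.37  0.5  -0.79] [0.123 0.668 1.575 0.591 1.315 0.036]
final -1 60 [-0.76  0.46 -0.45] [0.119 0.926 1.287 0.611 1.864 0.051]
final -1 90 [-0.95  0.3  -0.  ] [0.164 1.172 1.065 0.689 2.346 0.09 ]
```

```bash
cat >> h.py <<'E'
def snap(manip,name):
    p,r=manip.get_position(),manip.get_ee_rot(); c=manip.camera("wrist")
    c["T"]=wristT(c,p,r); c["cam_to_world"]=c["T"]
    pickle.dump(c,open(name+".pkl","wb")); cv2.imwrite(f"pics/{name}.png",c["image"][:,:,::-1]); return c
E
python3 - <<'E'
from h import *
from rig import manip
manip.move_to([.50,-.03,.26],down(np.deg2rad(-90))); print(manip.get_time())
c=snap(manip,"w1"); print(manip.get_time(),manip.get_position())
E
```

```text
2.6833
2.7333 [ 0.50015583 -0.02935859  0.2600086 ]
```

View pics/w1.png

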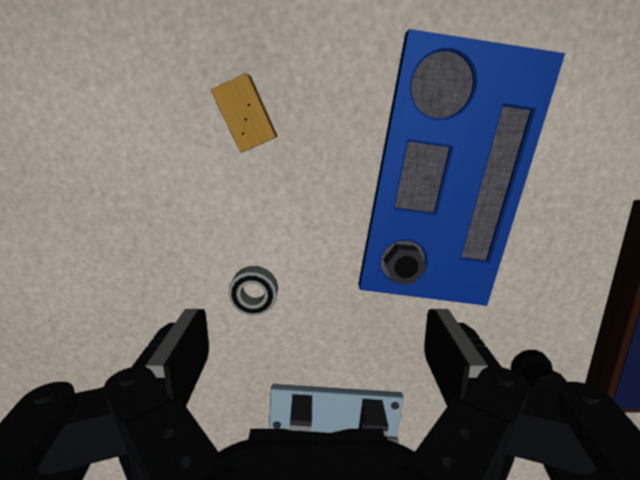

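The wrist view shows block (244,112), ring (253,291), round nest (441,84), rectangular nest (423,176) and nut (404,262). All match the expected layout. I'll enlarge for exact edges.

```bash
python3 - <<'E'
from h import *
c=pickle.load(open("w1.pkl","rb"))
crop(c,195,60,130,95,6,"pics/w1b.png",grid=10)
crop(c,210,250,90,75,8,"pics/w1r.png",grid=10)
crop(c,350,25,220,215,2.7,"pics/w1t.png",grid=10)
E
```

```text
(no output)
```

View pics/w1b.png

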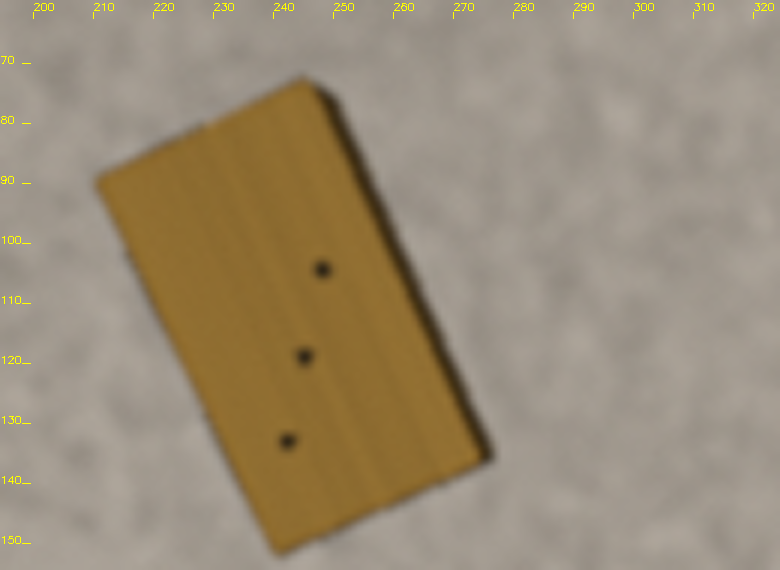

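View pics/w1r.png

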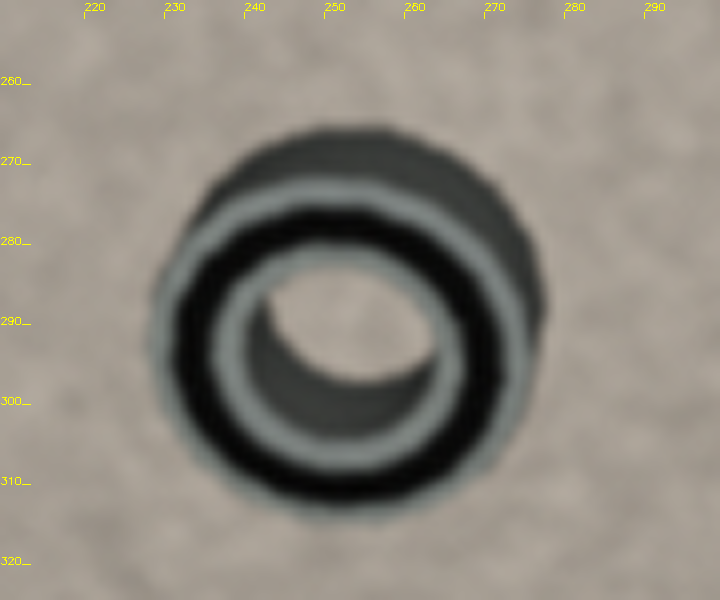

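View pics/w1t.png

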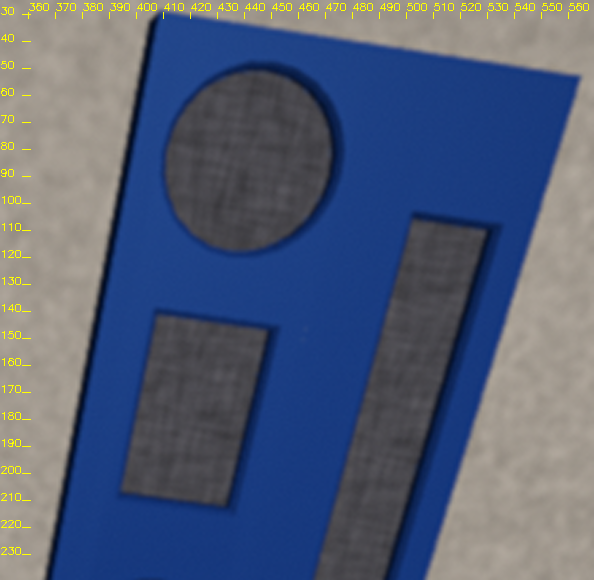

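```bash
python3 - <<'E'
from h import *
from scipy.optimize import least_squares
np.set_printoptions(precision=4,suppress=True)
c=pickle.load(open("w1.pkl","rb"))
A=lambda u,v,z:atz(c,u,v,z)
tb=lambda x,y:(350+x/2.7-.5,25+y/2.7-.5)
tray=np.array([(410,29.5),(563.5,53),(488.5,305),(360,289.5)])
m=np.array([(-70,125),(70,125),(70,-125),(-70,-125)])/1e3
P=np.array([A(*p,.016)[:2] for p in tray])
def fit(m,P,full=False):
    f=lambda q:((m@np.array([[np.cos(q[2]),np.sin(q[2])],[-np.sin(q[2]),np.cos(q[2])]])+q[:2])-P).ravel()
    s=min((least_squares(f,[P[:,0].mean(),P[:,1].mean(),a]) for a in (-.1,.5,1.5,3)),key=lambda s:s.cost)
    return s.x,f(s.x)*1e3
q,r=fit(m,P);print("tray",q,r)
mb=np.array([(-50.5,32.5),(-9.5,32.5),(-9.5,-32.5),(-50.5,-32.5)])/1e3
Pb=np.array([A(*tb(*p),.016)[:2] for p in [(155,308),(280,326),(235,513),(118,494)]])
qb,rb=fit(mb,Pb);print("tray from nest",qb,rb)
q2,r2=fit(np.r_[m,mb],np.r_[P,Pb]);print("both",q2)
Rm=np.array([[np.cos(q2[2]),-np.sin(q2[2])],[np.sin(q2[2]),np.cos(q2[2])]])
nr=Rm@[-.03,.085]+q2[:2];nb=Rm@[-.03,0]+q2[:2];print("ring nest",nr,"measured",A(443,82.7,.016),"blk nest",nb)
bb=lambda x,y:(195+x/6-.5,60+y/6-.5)
B=np.array([A(*bb(*p),.024)[:2] for p in [(96,178),(303,78),(480,462),(280,555)]])
mb=np.array([(-18,30),(18,30),(18,-30),(-18,-30)])/1e3
print("block",*fit(mb,B))
rr=lambda x,y:(210+x/8-.5,250+y/8-.5)
# ring top outer ellipse edges
print("ring",[A(*rr(*p),.02)[:2] for p in [(340,349),(336,355)]], A(*rr(150,345),.02)[:2],A(*rr(530,350),.02)[:2],A(*rr(340,177),.02)[:2],A(*rr(345,521),.02)[:2])
E
```

```text
tray [ 0.6329 -0.0105 -0.1303] [-1.2048  0.7043  1.4495  0.6532 -0.4305 -0.6677  0.1859 -0.6898]
tray from nest [ 0.6326 -0.0096 -0.136 ] [ 1.7516 -1.3404 -1.7039 -0.89   -1.5504  1.8952  1.5027  0.3351]
both [ 0.6327 -0.01   -0.1315]
ring nest [0.6141 0.0782] measured [0.6139 0.0794 0.016 ] blk nest [ 0.603 -0.006]
block [0.4345 0.0529 0.4157] [-1.0654 -0.0253  0.6903  0.9545  0.9958 -0.1519 -0.6207 -0.7773]
ring [array([ 0.4327, -0.1271]), array([ 0.4321, -0.128 ])] [ 0.4076 -0.1265] [ 0.4577 -0.1272] [ 0.4339 -0.1025] [ 0.432  -0.1526]
```

```bash
python3 - <<'E'
from h import *
from rig import manip
np.set_printoptions(precision=4,suppress=True)
a=-np.pi/2-.135; o=down(a)
x,y=.4327,-.1276
manip.move_to([x,y,.09],o)
manip.servo_line([x,y,.0285],rate=.12)
print("f",manip.get_contact_force(),manip.get_position())
manip.command_gripper(0.04,40); print("w",manip.get_width(),manip.get_time())
manip.servo_line([x,y,.11],rate=.2)
print("w",manip.get_width(),manip.get_contact_force())
snap(manip,"w2")
nx,ny=.614,.0785
manip.move_to([nx,ny,.10],o); print(manip.get_time(),manip.get_position(),manip.get_width())
snap(manip,"w3")
E
```

```text
f [0.1873 0.678  0.7892] [ 0.4334 -0.1275  0.0291]
w 0.05052364740756412 4.675
w 0.0502328831104357 [-1.2787  0.4687 -1.3372]
6.35 [0.6127 0.0775 0.0992] 0.050382183606104865
```

View pics/w3.png

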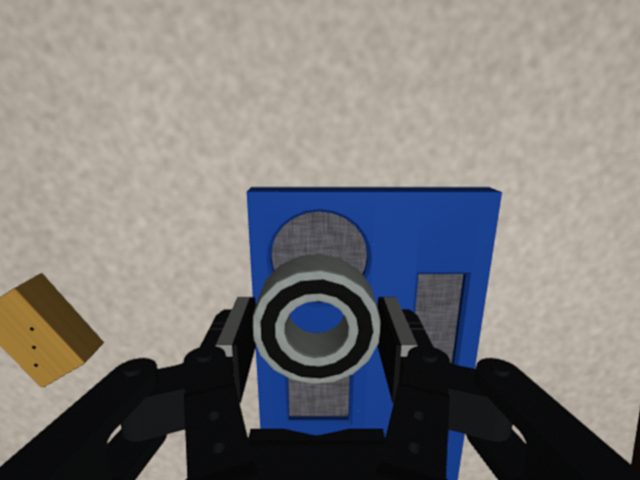

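```bash
python3 - <<'E'
from h import *
from rig import manip
np.set_printoptions(precision=4,suppress=True)
print(manip.get_position())
c=pickle.load(open("w3.pkl","rb"))
crop(c,230,190,180,200,3,"pics/w3c.png",grid=10)
p=manip.get_position()
print("ring",atz(c,317,326,.0992-.0091))
print("nest l/r/top",atz(c,270.5,252,.016),atz(c,369,252,.016),atz(c,320,209.5,.016))
E
```

```text
[0.6128 0.0771 0.0995]
ring [0.6132 0.0791 0.0901]
nest l/r/top [0.5872 0.0864 0.016 ] [0.6433 0.0788 0.016 ] [0.6187 0.1074 0.016 ]
```

View pics/w3c.png

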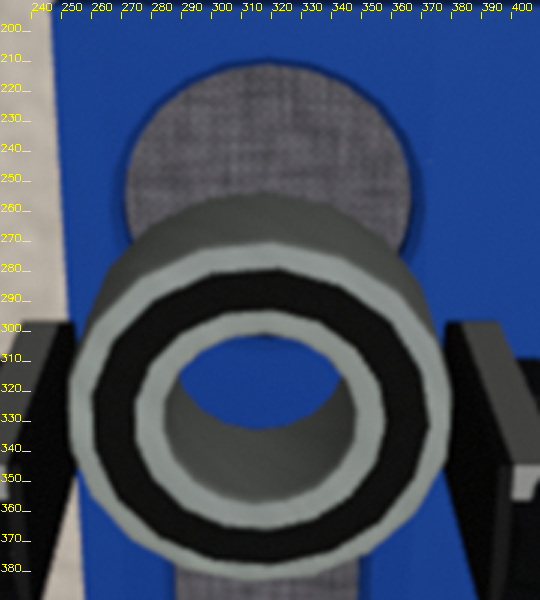

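```bash
cat >> h.py <<'E'
def goto(manip,p,o,rate=.1,n=2,tol=.0004):
    p=np.array(p,float);cmd=p.copy()
    manip.servo_line(cmd,o,rate=rate)
    for _ in range(n):
        manip.hold(.1)
        e=p-manip.get_position()
        if np.linalg.norm(e)<tol: break
        cmd=cmd+e; manip.servo_line(cmd,o,rate=.05)
    return manip.get_position()-p
E
python3 - <<'E'
from h import *
from rig import manip
np.set_printoptions(precision=4,suppress=True)
o=down(-np.pi/2-.135)
print(goto(manip,[.614,.0775,.055],o))
print(manip.get_contact_force(),manip.get_time())
print(goto(manip,[.614,.0775,.0405],o,rate=.05,n=1))
print(manip.get_contact_force(),manip.get_position())
c=snap(manip,"w4");print(manip.get_time())
E
```

```text
[-0.0001 -0.     -0.0003]
[-0.4337  0.1672 -0.9524] 7.7
[0.0002 0.0001 0.0004]
[-0.2367  0.5528 -0.9428] [0.6142 0.0776 0.0409]
8.5333
```

View pics/w4.png

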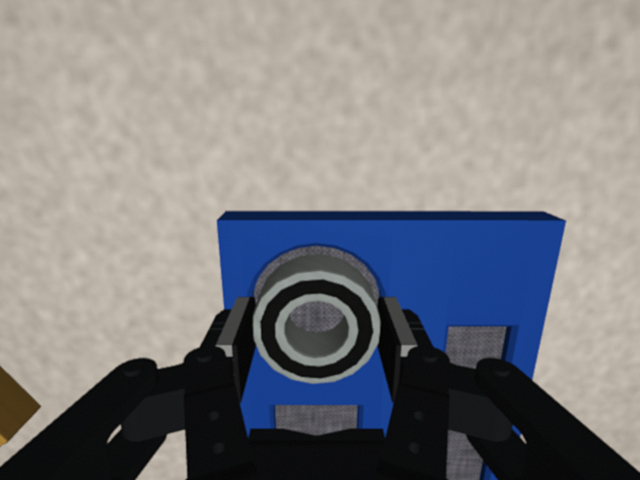

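```bash
python3 - <<'E'
from h import *
from rig import manip
np.set_printoptions(precision=4,suppress=True)
o=down(-np.pi/2-.135)
p=manip.get_position()
manip.servo_line([.614,.0775,.0386],o,rate=.05); print(manip.get_contact_force(),manip.get_position())
manip.command_gripper(.075)
manip.servo_line([.614,.0775,.12],o,rate=.25)
c=snap(manip,"w5");print(manip.get_time(),manip.get_position())
crop(c,220,200,200,180,3.3,"pics/w5c.png",grid=10)
E
```

```text
[-4.3042  0.3598  9.6653] [0.6145 0.0776 0.0397]
9.675 [0.6136 0.0775 0.1199]
```

View pics/w5c.png

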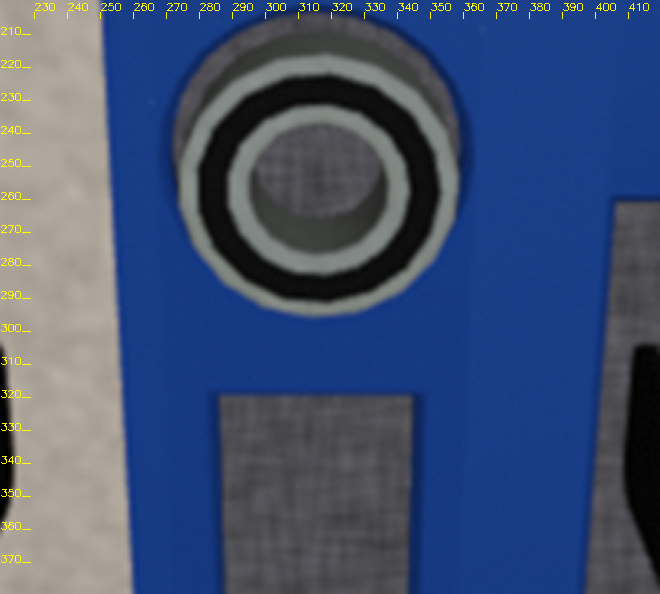

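```bash
python3 - <<'E'
from h import *
from rig import manip
np.set_printoptions(precision=4,suppress=True)
c=pickle.load(open("w5.pkl","rb")); print("ring c",atz(c,316.2,256,.030))
print("blk nest x",atz(c,220+212/3.3-.5,330,.016),atz(c,220+425/3.3-.5,330,.016), "top edge",atz(c,316,200+392/3.3-.5,.016))
o=down(.42-np.pi/2)
x,y=.4345,.0529
manip.move_to([x,y,.09],o)
print(goto(manip,[x,y,.031],o,rate=.12,n=1))
manip.command_gripper(0.025,70); print("w",manip.get_width(),manip.get_time())
print("pos at grip",manip.get_position())
manip.servo_line([x,y,.11],o,rate=.2)
o2=down(-.135-np.pi/2)
nx,ny=.6033,-.0058
manip.move_to([nx,ny,.10],o2); print(manip.get_time(),manip.get_position(),manip.get_width())
manip.hold(.1)
c=snap(manip,"w6")
E
```

```text
ring c [0.6145 0.0777 0.03  ]
blk nest x [0.5847 0.0221 0.016 ] [0.6283 0.0161 0.016 ] top edge [0.6077 0.028  0.016 ]
[-0.0006 -0.0001 -0.0001]
w 0.03430923237937902 11.8917
pos at grip [0.4339 0.0528 0.0309]
13.1917 [ 0.6015 -0.0059  0.0976] 0.03443575796216217
```

View pics/w6.png

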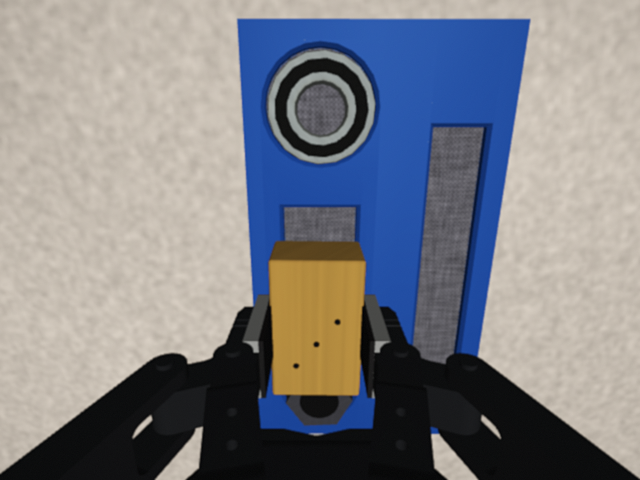

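```bash
python3 - <<'E'
from h import *
from rig import manip
np.set_printoptions(precision=4,suppress=True)
c=pickle.load(open("w6.pkl","rb"))
crop(c,230,185,180,230,2.6,"pics/w6c.png",grid=10)
R_=c["T"]@np.linalg.inv(c["mount"]); print("tcp",R_[:3,3])
zt=R_[2,3]-.0069
B=np.array([atz(c,*p,zt) for p in [(270,261),(365,261),(359,396),(274,394)]])
print("block",B.mean(0),B[:,:2].tolist())
N=np.array([atz(c,*p,.016) for p in [(281,205.5),(360,205.5)]])
ya=np.array([np.sin(.135),np.cos(.135)])
print("nest",N.mean(0)[:2]-.0325*ya, np.linalg.norm(N[1]-N[0]))
T=np.array([atz(c,*p,.016) for p in [(237.5,18.5),(530,18.5)]]); print("tray corners",T, "yaw",np.arctan2(*(T[1]-T[0])[[1,0]]), "nest->",T.mean(0)[:2]-.125*ya-.03*np.array([np.cos(.135),-np.sin(.135)]))
E
```

```text
tcp [ 0.6013 -0.0054  0.0986]
block [ 0.6015 -0.0051  0.0917] [[0.5885309227829951, 0.026329960142902273], [0.6226284932204786, 0.021790755349780595], [0.6146303106986872, -0.037098340422861045], [0.5801691467343191, -0.03155811848586658]]
nest [ 0.6033 -0.0052] 0.04351041537099679
tray corners [[0.5803 0.1225 0.016 ]
 [0.7181 0.1039 0.016 ]] yaw -0.13435511876376702 nest-> [ 0.6027 -0.0066]
```

View pics/w6c.png

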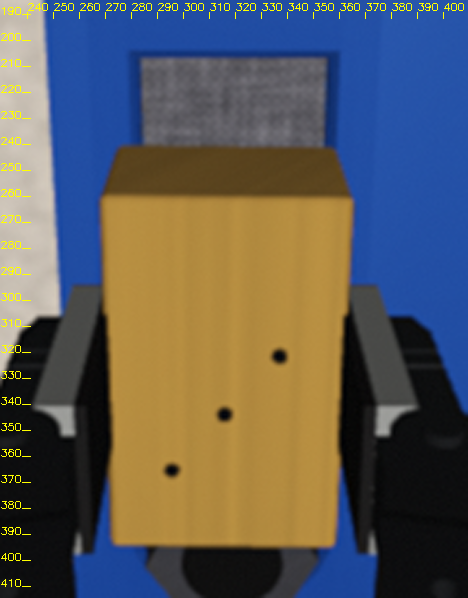

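```bash
python3 - <<'E'
from h import *
from rig import manip
np.set_printoptions(precision=4,suppress=True)
o=down(-.135-np.pi/2)
x,y=.603,-.0062
print(goto(manip,[x,y,.053],o,n=2)); 
manip.servo_line([x,y,.053],o,rate=.05) if 0 else None
print(manip.get_contact_force())
print(goto(manip,[x,y,.043],o,rate=.04,n=1)); print(manip.get_contact_force(),manip.get_position(),manip.get_time(),R.from_rotvec(manip.get_ee_rot()).as_matrix()[2])
snap(manip,"w7")
E
```

```text
[-0.      0.     -0.0002]
[ 0.5428 -0.3427 -4.1685]
[-0.      0.     -0.0001]
[-0.2553 -0.1123 -3.9095] [ 0.603  -0.0062  0.0429] 15.15 [-1.     -0.0002  0.    ]
```

View pics/w7.png

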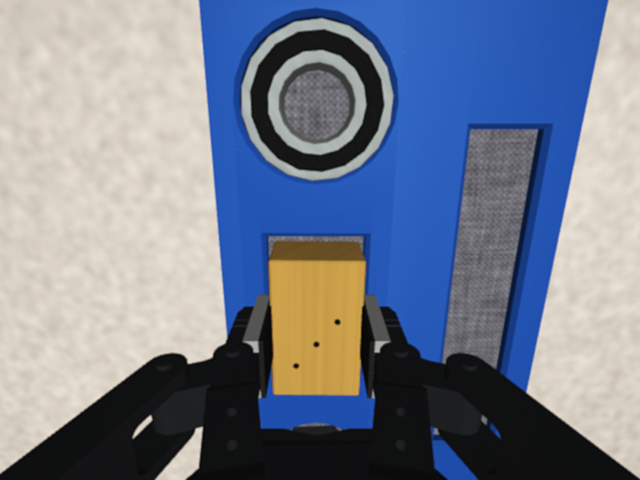

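Block is entering the nest with no contact load. I'll lower it to the floor, let go and check.

```bash
python3 - <<'E'
from h import *
from rig import manip
np.set_printoptions(precision=4,suppress=True)
o=down(-.135-np.pi/2)
x,y=.603,-.0062
manip.servo_line([x,y,.0405],o,rate=.04); print(manip.get_contact_force(),manip.get_position())
manip.command_gripper(.055)
manip.servo_line([x,y,.13],o,rate=.25)
manip.move_to([.50,-.21,.22],down(-np.pi/2))
manip.hold(.15)
c=snap(manip,"w8");print(manip.get_time(),manip.get_position())
E
```

```text
[-1.031   0.4997  0.3522] [ 0.6036 -0.0062  0.041 ]
17.4583 [ 0.5004 -0.209   0.2193]
```

View pics/w8.png

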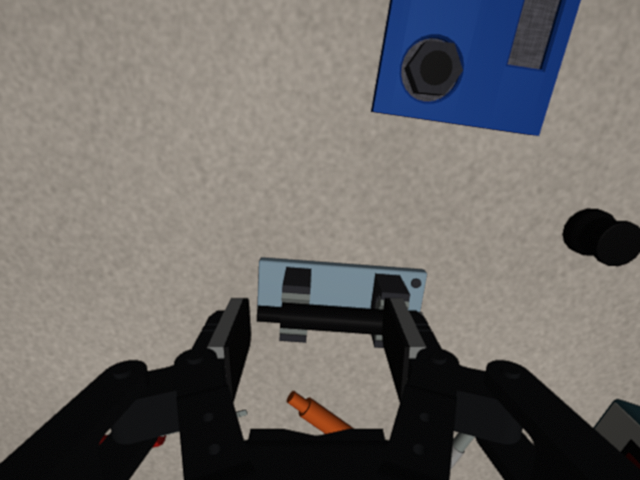

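```bash
python3 - <<'E'
from h import *
from rig import manip
np.set_printoptions(precision=4,suppress=True)
manip.move_to([.53,-.293,.21],down(np.pi-.07))
manip.hold(.15)
c=snap(manip,"w9");print(manip.get_time(),manip.get_position(),manip.get_joint_positions())
s=manip.camera("scene"); d=manip.camera("side"); pickle.dump((s,d),open("cams1.pkl","wb"))
crop(s,260,270,130,120,5,"pics/s3.png")
crop(d,265,195,120,100,5,"pics/d3.png")
E
```

```text
19.0333 [ 0.53   -0.2928  0.2101] [-0.5243  0.4461  1.7068 -0.      0.9887  1.1157]
```

View pics/w9.png

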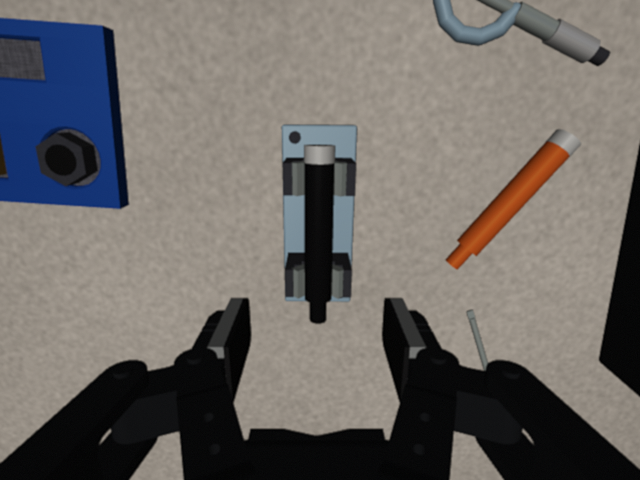

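View pics/s3.png

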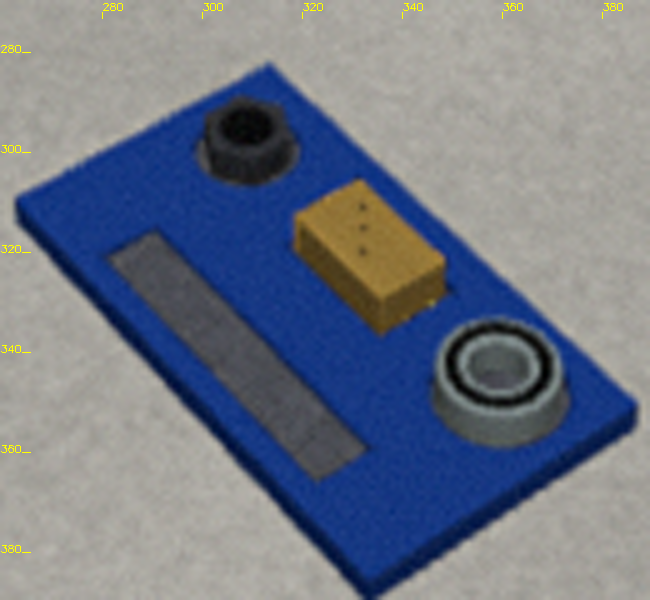

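View pics/d3.png

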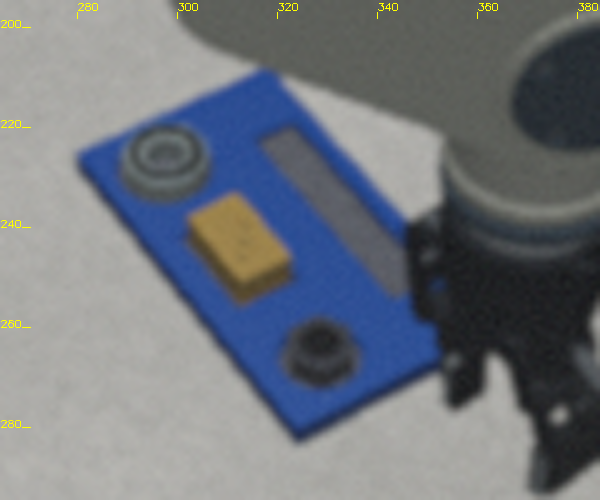

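```bash
python3 - <<'E'
from h import *
np.set_printoptions(precision=4,suppress=True)
s,d=pickle.load(open("cams1.pkl","rb"))
c,sn=np.cos(-.135),np.sin(-.135);Rm=np.array([[c,-sn],[sn,c]])
def cor(cx,cy,z): 
    m=np.array([(-18,30),(18,30),(18,-30),(-18,-30)])/1e3
    return np.c_[m@Rm.T+[cx,cy],np.full(4,z)]
S=lambda x,y:(260+x/5-.5,270+y/5-.5);D=lambda x,y:(265+x/5-.5,195+y/5-.5)
obsS=np.array([S(*p) for p in [(445,258),(380,292),(295,215),(361,180)]])
obsD=np.array([D(*p) for p in [(187,213),(237,192),(292,252),(245,282)]])
# which z gives 36x60 & matching?
for z in (.034,.037,.040):
    Ps=np.array([atz(s,*p,z)[:2] for p in obsS]);Pd=np.array([atz(d,*p,z)[:2] for p in obsD])
    print(z,"S",Ps.mean(0),"D",Pd.mean(0)); 
print("ind tri",[tri(ray(s,*obsS[i]),ray(d,*obsD[j])) for i,j in ((0,0),(1,1),(2,2),(3,3))])
crop(s,260,270,130,120,5,"pics/s3o.png",pts=proj(s,cor(.6033,-.006,.034)))
c9=pickle.load(open("w9.pkl","rb"));
# pin
u=lambda u,v,z:atz(c9,u,v,z)
crop(c9,270,115,100,220,2.7,"pics/w9c.png",grid=10)
E
```

```text
0.034 S [ 0.6029 -0.0057] D [ 0.6046 -0.0058]
0.037 S [ 0.605  -0.0038] D [ 0.603  -0.0078]
0.04 S [ 0.607  -0.0019] D [ 0.6014 -0.0099]
ind tri [array([0.5908, 0.0262, 0.0354]), array([0.6236, 0.0199, 0.0356]), array([ 0.618 , -0.0361,  0.035 ]), array([ 0.5829, -0.033 ,  0.0324])]
```

View pics/s3o.png

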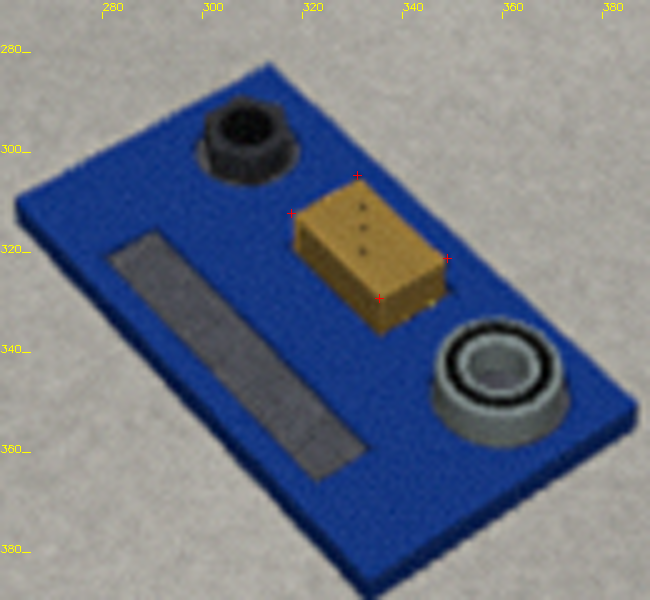

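View pics/w9c.png

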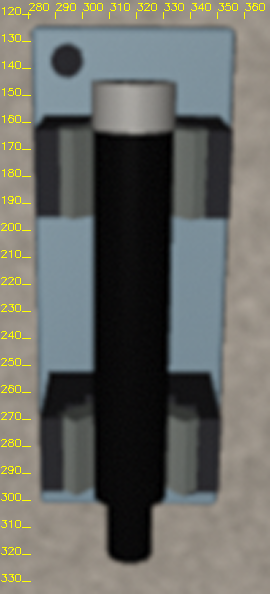

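```bash
python3 - <<'E'
from h import *
np.set_printoptions(precision=4,suppress=True)
c9=pickle.load(open("w9.pkl","rb"));s,d=pickle.load(open("cams0.pkl","rb"))["scene"],pickle.load(open("cams0.pkl","rb"))["side"]
A=lambda u,v,z:atz(c9,u,v,z)
for v,u in ((155,319.2),(210,318.9),(295,318.3),(318,317.9)): print(v,A(u-.2,v,.055))
print("shank/bright top edge",A(319,164-.5,.066),"face top edge",A(319,145,.066),A(319,145,.05),"shoulder",A(318,302,.06),A(318,302,.066),"stub end",A(318,322.5,.055))
print("cam",c9["T"][:3,3])
pl=[A(*p,.012)[:2] for p in [(282.5,124.5),(356.5,124.5),(350.5,301),(284,301)]];print("plate",pl,np.mean(pl,0))
print("scene face",atz(s,251.3,242.3,.055),"stub",atz(s,293.8,220.3,.055),"side face",atz(d,380.8,304.8,.055))
E
```

```text
155 [ 0.5828 -0.2982  0.055 ]
210 [ 0.5424 -0.2953  0.055 ]
295 [ 0.4722 -0.2901  0.055 ]
318 [ 0.4513 -0.2883  0.055 ]
shank/bright top edge [ 0.5781 -0.2978  0.066 ] face top edge [ 0.5905 -0.2986  0.066 ] [ 0.5894 -0.2986  0.05  ] shoulder [ 0.4685 -0.2897  0.06  ] [ 0.4716 -0.2899  0.066 ] stub end [ 0.4471 -0.2883  0.055 ]
cam [ 0.6088 -0.2979  0.3302]
plate [array([ 0.6049, -0.2703]), array([ 0.6008, -0.3301]), array([ 0.4425, -0.3188]), array([ 0.4468, -0.2565])] [ 0.5238 -0.2939]
scene face [ 0.5827 -0.2981  0.055 ] stub [ 0.4515 -0.2891  0.055 ] side face [ 0.5888 -0.3006  0.055 ]
```

Pin measured: centre (0.530, −0.294), face at x≈0.590, axis yaw ≈ −0.073. Wrist, scene and size data agree. Block top triangulates to z≈0.035, so it is seated. Before grasping, I'll pin down the lens axis from the fixed views and try to find a wrist view of the ring light.

```bash
python3 - <<'E'
from h import *
from rig import manip
np.set_printoptions(precision=3,suppress=True)
d=pickle.load(open("cams0.pkl","rb"));D=d["side"];S=d["scene"]
crop(D,215,110,40,30,20,"pics/d4.png",grid=5)
crop(D,190,30,100,75,8,"pics/d5.png",grid=10)
crop(S,485,328,60,60,10,"pics/s4.png",grid=10)
mount=pickle.load(open("w9.pkl","rb"))["mount"]
L=np.array([.608,.355,.23]); ok=[]
for el in (0,15,30,45,60):
  for az in (-150,-130,-107,-90,-70):
    for r in (.2,.28):
      for roll in (0,180,90,-90):
        e,a=np.deg2rad(el),np.deg2rad(az)
        dirn=np.array([np.cos(e)*np.cos(a),np.cos(e)*np.sin(a),np.sin(e)])
        C=L+r*dirn; f=-dirn
        rgt=np.cross(f,[0,0,1.]);rgt/=np.linalg.norm(rgt);dn=np.cross(f,rgt)
        Rc=R.from_rotvec(f*np.deg2rad(roll)).as_matrix()@np.c_[rgt,dn,f]
        T=np.eye(4);T[:3,:3]=Rc;T[:3,3]=C
        W=T@np.linalg.inv(mount)
        q=manip.solve_ik(W[:3,3],R.from_matrix(W[:3,:3]).as_rotvec())
        if q is not None: print(el,az,r,roll,np.array(q),W[:3,3],"toolx",W[:3,0])
E
```

```text
0 -150 0.2 0 [ 0.501  1.07   2.153  3.118  1.966 -1.572] [0.555 0.324 0.192] toolx [0.824 0.476 0.308]
0 -150 0.2 180 [0.502 0.431 2.259 3.113 0.806 1.584] [0.555 0.325 0.268] toolx [ 0.824  0.476 -0.308]
0 -150 0.2 90 [ 0.82   0.76   2.202  3.758  1.424 -0.103] [0.536 0.357 0.23 ] toolx [ 0.978  0.209 -0.   ]
0 -150 0.28 0 [ 0.494  1.14   2.295  3.108  2.178 -1.581] [0.486 0.284 0.192] toolx [0.824 0.476 0.308]
0 -150 0.28 180 [0.496 0.374 2.422 3.108 0.912 1.583] [0.486 0.285 0.268] toolx [ 0.824  0.476 -0.308]
0 -150 0.28 90 [ 0.892  0.772  2.353  3.823  1.558 -0.01 ] [0.467 0.317 0.23 ] toolx [ 0.978  0.209 -0.   ]
0 -130 0.2 0 [ 0.228  1.054  2.089  2.497  1.885 -1.571] [0.569 0.308 0.192] toolx [0.612 0.729 0.308]
0 -130 0.2 180 [0.229 0.458 2.188 2.312 0.886 1.949] [0.568 0.308 0.268] toolx [ 0.611  0.729 -0.308]
0 -130 0.2 90 [0.513 0.762 2.291 3.095 1.483 0.005] [0.539 0.333 0.23 ] toolx [ 0.848  0.531 -0.   ]
0 -130 0.28 0 [ 0.09   1.088  2.204  2.317  1.989 -1.687] [0.517 0.247 0.192] toolx [0.612 0.729 0.308]
0 -130 0.28 180 [0.091 0.409 2.317 2.205 0.983 1.92 ] [0.517 0.
[... 15331 characters left out ...]
553  1.554 -1.549] [0.646 0.285 0.352] toolx [-0.308  0.476 -0.824]
60 -70 0.2 0 [ 0.126  0.631  1.481  0.833  1.365 -0.547] [0.63  0.295 0.264] toolx [-0.254  0.698 -0.67 ]
60 -70 0.2 90 [0.262 0.367 1.769 0.735 0.843 1.111] [0.583 0.313 0.283] toolx [ 0.127  0.552 -0.824]
60 -70 0.2 -90 [ 0.289  0.734  1.137  0.475  1.649 -1.77 ] [0.654 0.339 0.283] toolx [-0.452  0.342 -0.824]
60 -70 0.28 0 [ 0.071  0.571  1.413  0.799  1.488 -0.487] [0.644 0.258 0.333] toolx [-0.254  0.698 -0.67 ]
60 -70 0.28 90 [0.192 0.294 1.699 0.667 0.992 1.168] [0.596 0.275 0.352] toolx [ 0.127  0.552 -0.824]
60 -70 0.28 -90 [ 0.24   0.689  1.066  0.465  1.774 -1.759] [0.668 0.302 0.352] toolx [-0.452  0.342 -0.824]
```

View pics/d4.png

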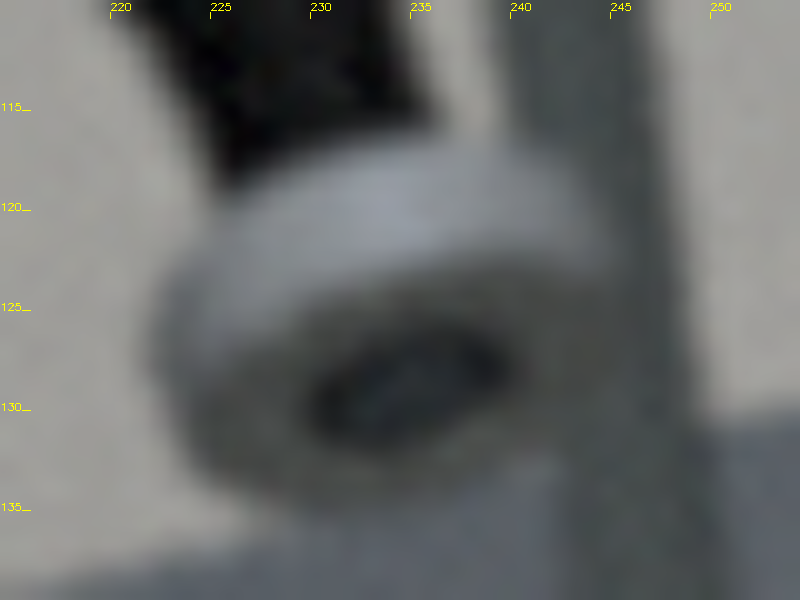

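View pics/s4.png

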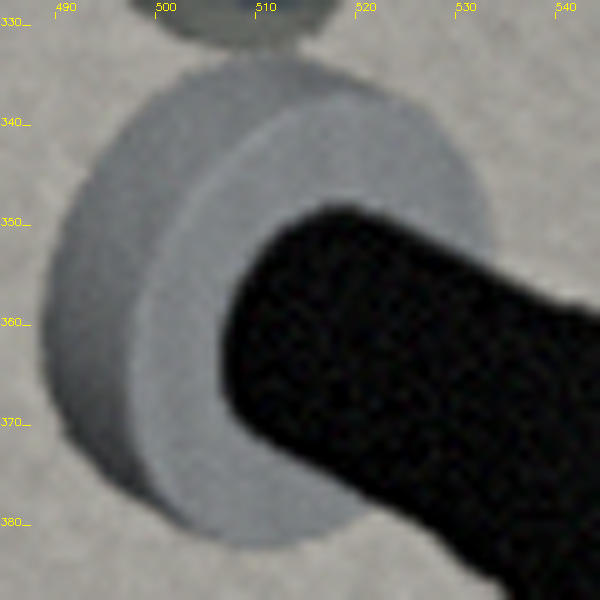

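View pics/d5.png

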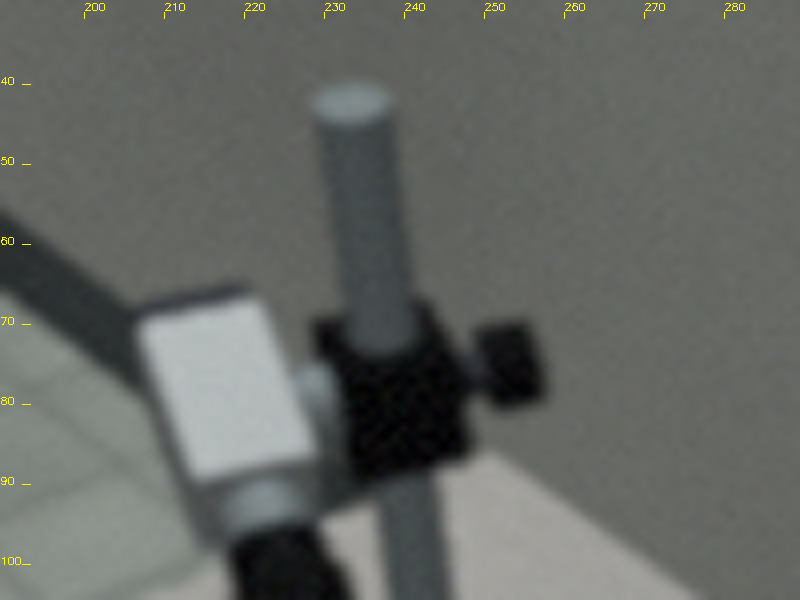

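I have a good wrist view pose, facing the ring light from 0.28 m away. I'll look from there before taking the pin.

```bash
python3 - <<'E'
from h import *
from rig import manip
np.set_printoptions(precision=4,suppress=True)
manip.set_joints([-0.032,0.395,1.977,1.399,1.06,-0.692])
manip.hold(.15)
c=snap(manip,"w10");print(manip.get_time(),manip.get_position())
E
```

```text
21.2833 [0.5714 0.2332 0.303 ]
```

View pics/w10.png

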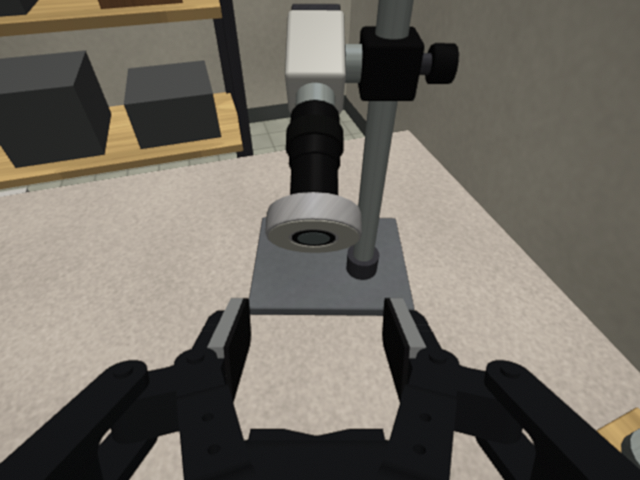

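```bash
python3 - <<'E'
from h import *
c=pickle.load(open("w10.pkl","rb"))
crop(c,255,180,115,80,6.8,"pics/w10r.png",grid=10)
crop(c,270,0,120,110,5.4,"pics/w10h.png",grid=10)
E
```

```text
(no output)
```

View pics/w10r.png

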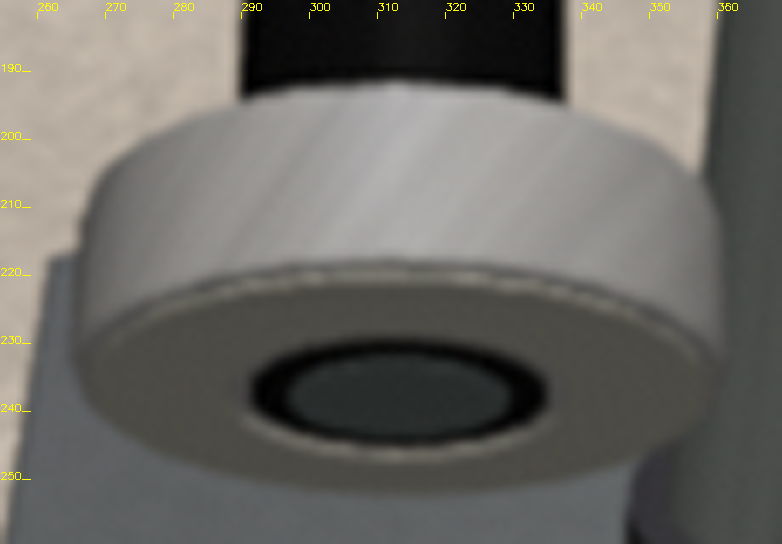

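View pics/w10h.png

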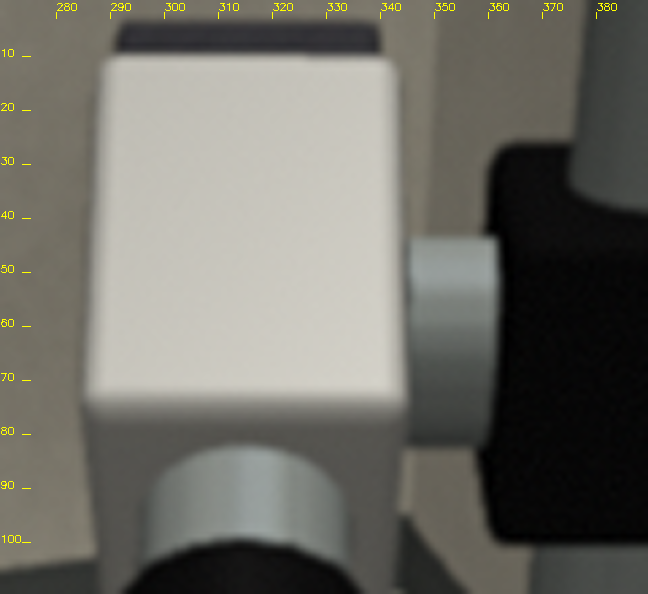

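```bash
cat > camfit.py <<'E'
from h import *
from scipy.optimize import least_squares
np.set_printoptions(precision=4,suppress=True)
W=pickle.load(open("w10.pkl","rb"));d=pickle.load(open("cams0.pkl","rb"));S=d["scene"];D=d["side"]
th=np.linspace(0,2*np.pi,180,endpoint=False)
def geo(q):
    px,py,yaw,t=q
    xl=np.array([np.cos(yaw),np.sin(yaw),0]);yl=np.array([-np.sin(yaw),np.cos(yaw),0])
    ax=xl*np.cos(t)-np.array([0,0,np.sin(t)])
    piv=np.array([px,py,.3]);n=np.cross(ax,yl)
    ring=piv+.168*ax
    circ=ring+.036*(np.cos(th)[:,None]*yl+np.sin(th)[:,None]*n)
    return ax,yl,piv,ring,circ,piv+.248*ax
def res(q,verbose=False):
    ax,yl,piv,ring,circ,f=geo(q)
    w=proj(W,circ);s=proj(S,circ);e=proj(D,circ)
    col=piv+.065*yl;col=np.r_[col[:2],.418]
    cs=proj(S,col)[0];cd=proj(D,col)[0]
    r=[w[:,0].min()-265.6,w[:,0].max()-360.2,w[:,1].min()-218.2,w[:,1].max()-252.2,
       *(cs-np.array([598.,367.4])),*(cd-np.array([233.6,42.2])),
       s[:,0].min()-488.3,s[:,1].min()-332.8,e[:,1].max()-135.3,e[:,0].min()-223.2,
       proj(W,piv+.037*yl)[0,1]-62.8]
    return np.array(r)
o=least_squares(res,[.654,.502,-1.877,.42],loss="soft_l1")
if __name__=="__main__":
    print(o.x);print(res(o.x))
ax,yl,piv,ring,circ,focus=geo(o.x)
if __name__=="__main__":
    print("axis",ax,"ring",ring,"focus",focus,"tilt deg",np.degrees(o.x[3]))
E
python3 camfit.py; python3 - <<'E'
from camfit import *
crop(W,255,180,115,80,6.8,"pics/w10o.png",pts=proj(W,circ),grid=10)
crop(D,215,110,40,30,20,"pics/d4o.png",pts=proj(D,circ),grid=5)
E
```

```text
[ 0.6534  0.5031 -1.8804  0.4383]
[-0.8014  0.9475  0.0076 -0.5453 -0.0519 -0.8143  0.0196 -0.1582  0.0311
  0.4821  0.2113  0.0735 -0.0765]
axis [-0.2759 -0.8624 -0.4244] ring [0.6071 0.3582 0.2287] focus [0.585  0.2893 0.1947] tilt deg 25.11468367773534
```

View pics/w10o.png

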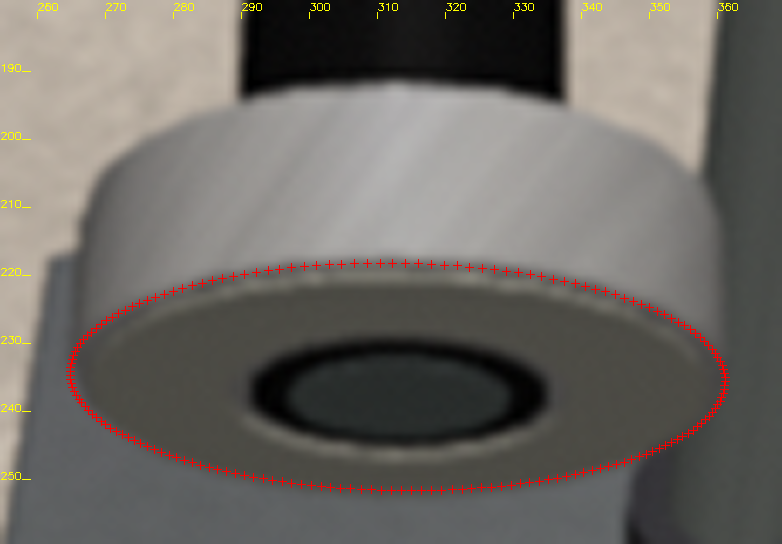

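View pics/d4o.png

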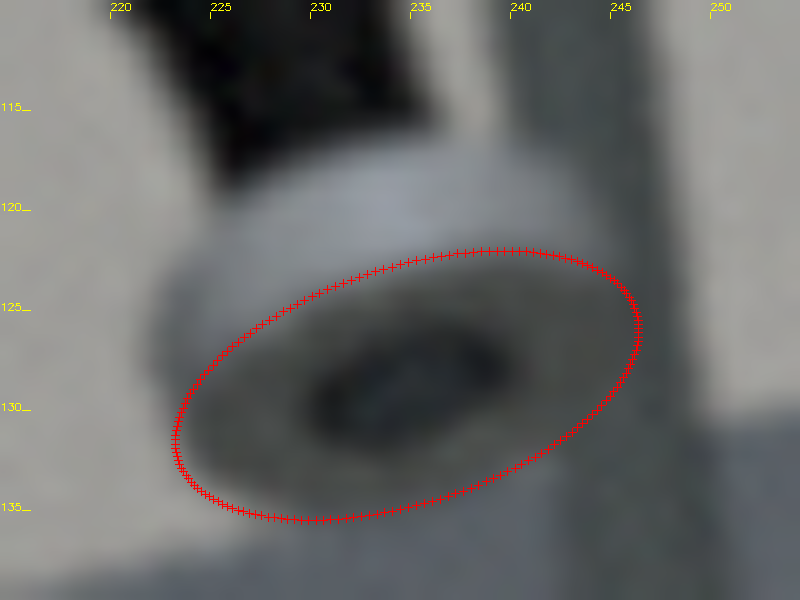

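Lens-axis fit is within 1 px in all views: focus ≈ (0.585, 0.289, 0.195), tilt 25° (inside 10–28°). Now I'll take the pin.

```bash
python3 - <<'E'
from h import *
from rig import manip
np.set_printoptions(precision=4,suppress=True)
o=down(np.pi-.073)
x,y=.530,-.2944
manip.move_to([x,y,.16],o)
manip.command_gripper(.05)
print(goto(manip,[x,y,.058],o,rate=.12,n=2)); print(manip.get_contact_force(),manip.get_time())
manip.command_gripper(.012,100); print("w",manip.get_width(),manip.get_position(),manip.get_contact_force(),manip.get_time())
q=manip.get_position();pickle.dump(q,open("grip.pkl","wb"))
c=snap(manip,"w11")
E
```

```text
[ 0.     -0.     -0.0001]
[-0.5754 -0.3132 -0.1345] 25.2
w 0.019539814131722913 [ 0.53   -0.2945  0.0581] [-1.5994  0.1575  4.4408] 25.5917
```

View pics/w11.png

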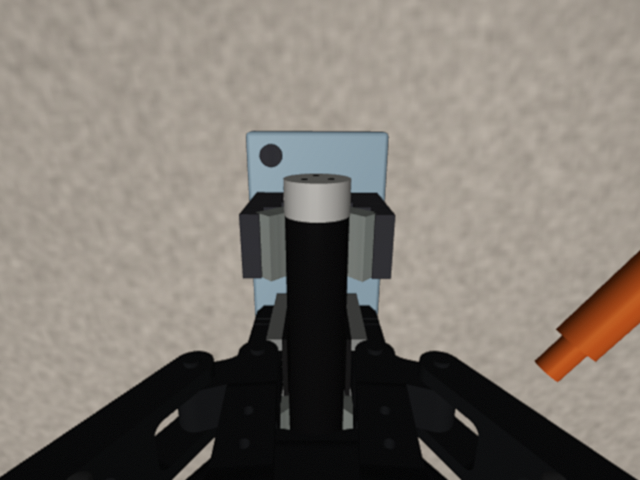

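```bash
python3 - <<'E'
from camfit import *
from rig import manip
c=pickle.load(open("w11.pkl","rb"))
print("bright edge",atz(c,317,220,.066),"face top",atz(c,317,179,.066))
o=manip.get_ee_rot()
p0=manip.get_position()
manip.servo_line([.53,-.2944,.22],o,rate=.15)
manip.hold(.1)
print("w",manip.get_width(),manip.get_contact_force(),manip.get_time())
snap(manip,"w12")
px=-ax; tx=np.array([0,0,-1.]);Rf=rot(tx,-px); 
Pc=focus+.06*ax; TF=Pc-.003*Rf.as_matrix()[:,0]
print("TF",TF,"wristcam",TF+Rf.apply([-.12,0,-.079]))
for k in (0,.05,.1):
    print(k,manip.solve_ik(TF+k*ax,Rf.as_rotvec()))
print("mid",manip.solve_ik(TF+.1*ax+[0,0,.1],Rf.as_rotvec()))
E
```

```text
bright edge [ 0.5785 -0.298   0.066 ] face top [ 0.5912 -0.2989  0.066 ]
w 0.019140462965592648 [ 0.6344  0.168  -3.5892] 26.975
TF [0.568  0.2363 0.172 ] wristcam [0.5743 0.2559 0.3142]
0 [0.2063 0.4608 1.8764 0.6293 0.678  0.0438]
0.05 [ 0.1312  0.4706  1.933   0.6795  0.6572 -0.0887]
0.1 [ 0.0502  0.4882  1.9808  0.7262  0.6413 -0.2248]
mid [ 0.0502  0.3196  1.9302  0.5766  0.8163 -0.0253]
```

View pics/w12.png

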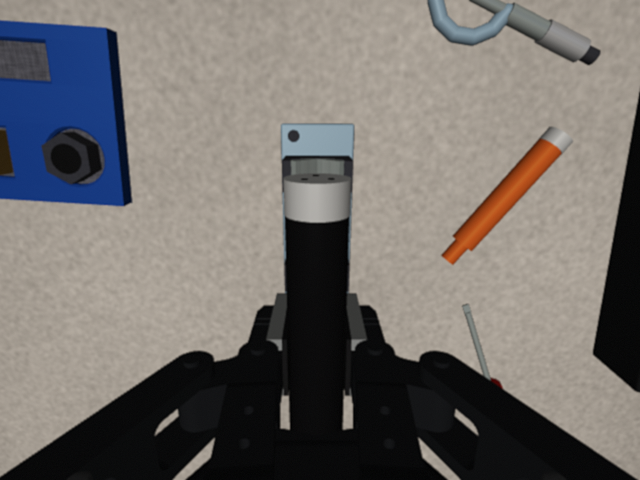

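```bash
python3 - <<'E'
from camfit import *
from rig import manip
Rf=rot([0,0,-1.],ax); rv=Rf.as_rotvec()
TF=focus+.06*ax-.003*Rf.as_matrix()[:,0]
manip.move_to(TF+.1*ax+[0,0,.1],rv)
print(manip.get_time(),manip.get_position(),manip.get_width())
manip.servo_line(TF+.1*ax,rv,rate=.12)
manip.servo_line(TF+.03*ax,rv,rate=.08)
manip.hold(.2)
print(manip.get_position()-(TF+.03*ax),manip.get_time(),manip.get_width())
s=manip.camera("scene");e=manip.camera("side");pickle.dump((s,e),open("cams2.pkl","wb"))
snap(manip,"w13")
f=focus+.03*ax; l=f+.14*ax
crop(s,430,270,200,150,4,"pics/s5.png",pts=proj(s,[f,l,ring]))
crop(e,190,90,120,90,6.6,"pics/d6.png",pts=proj(e,[f,l,ring]))
E
```

```text
28.6583 [0.5409 0.1495 0.2296] 0.01962219983359417
[-0.0002 -0.0004 -0.0003] 30.8667 0.01938898390010297
```

View pics/s5.png

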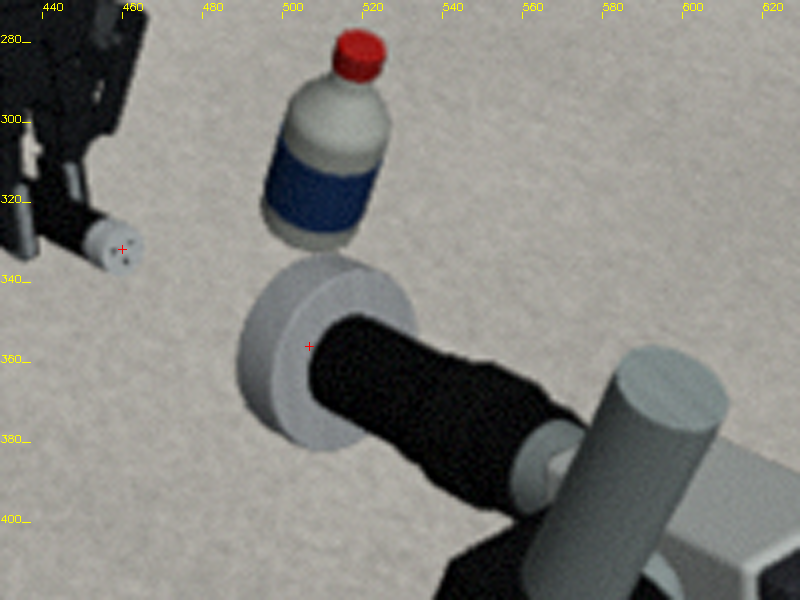

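View pics/d6.png

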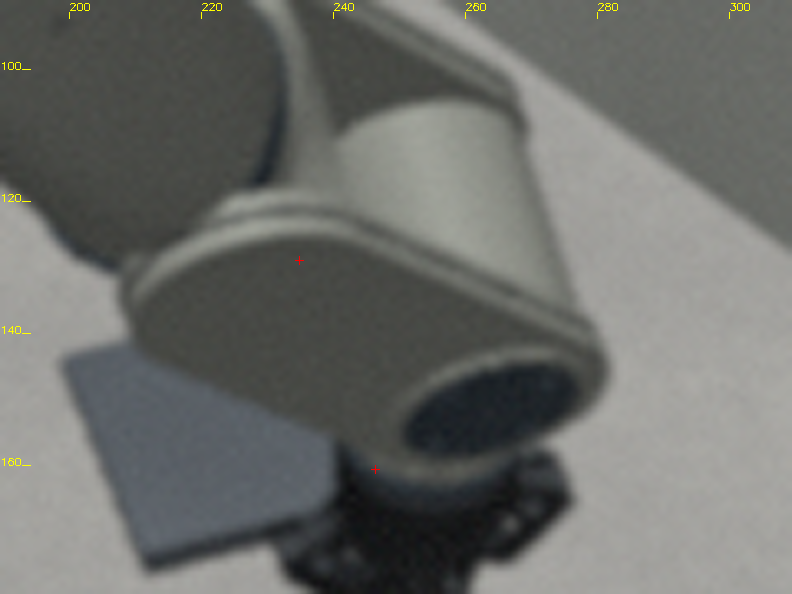

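View pics/w13.png

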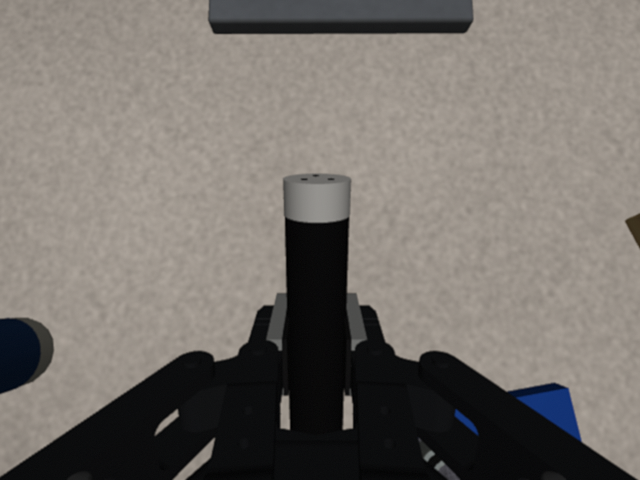

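The face marker at scene (459,332) sits within 1 px of prediction, and the grip hasn't slipped (wrist picture unchanged). I'll do the last 30 mm along the lens axis.

```bash
python3 - <<'E'
from camfit import *
from rig import manip
Rf=rot([0,0,-1.],ax); rv=Rf.as_rotvec()
TF=focus+.06*ax-.003*Rf.as_matrix()[:,0]
print(goto(manip,TF,rv,rate=.05,n=2)); manip.hold(.3)
Rn=R.from_rotvec(manip.get_ee_rot()); print("ang",(Rn.inv()*Rf).magnitude(),"w",manip.get_width(),"F",manip.get_contact_force(),manip.get_time(),np.abs(manip.get_joint_vel()).max())
s=manip.camera("scene");pickle.dump(s,open("cams3.pkl","wb"));snap(manip,"w14")
cv2.imwrite("pics/s6full.png",s["image"][:,:,::-1])
crop(s,430,290,130,100,6,"pics/s6.png",pts=proj(s,[focus,focus+.048*ax,ring]),grid=10)
E
```

```text
[-0.0002 -0.0002 -0.0002]
ang 0.0002992787598977263 w 0.01955093945347839 F [ 1.0278  0.5704 -3.163 ] 32.1667 0.0013451511713612042
```

View pics/s6.png

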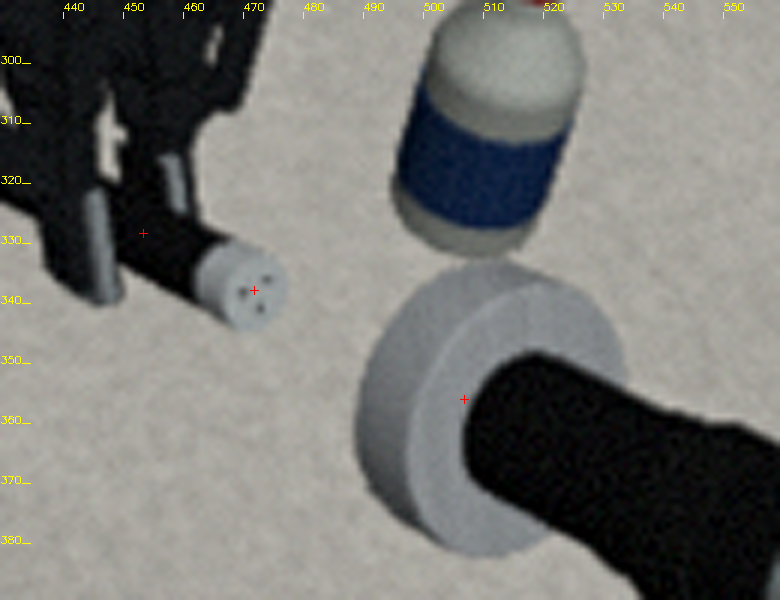

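View pics/s6full.png

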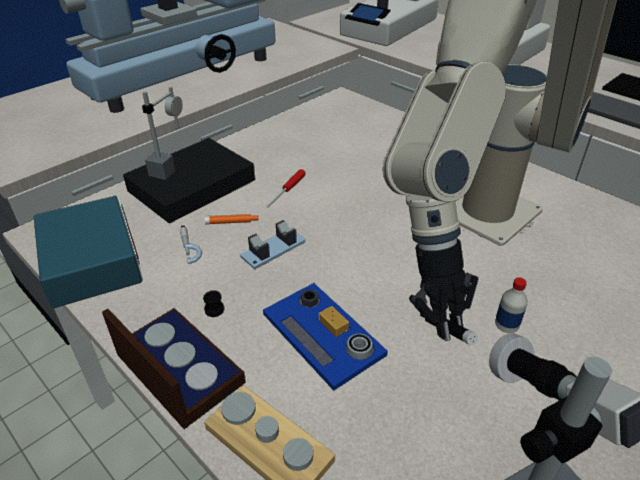

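View pics/w14.png

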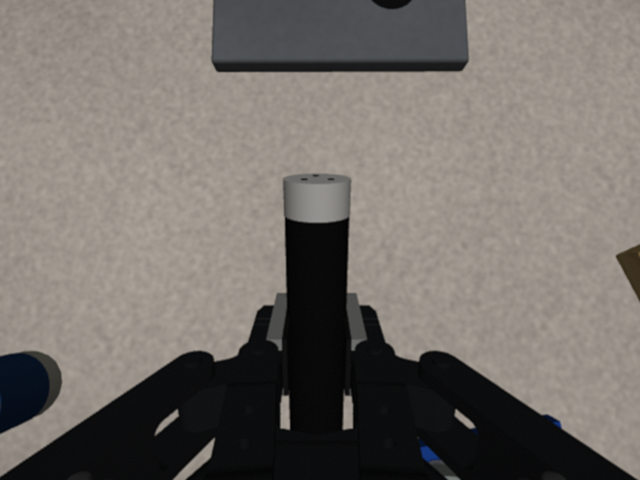

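The pin face is centred on the predicted focus at scene (471,338), within about 1 px. Ring (360,345) and block (334,319) sit in their nests and the bystanders haven't moved. The arm is still, so I'm handing in.

```bash
python3 -c "
from rig import manip
manip.hold(.3); print(manip.get_time(),manip.get_width(),abs(manip.get_joint_vel()).max()); print(manip.sign_off())"
```

```text
32.5667 0.019512358026739292 0.0019957191768968886
the job is handed in; nothing more can be done
None
```

I put the ring and the brass block in their nests, then lifted the black pin and left it held in front of the inspection camera. I handed the job in at 32.6 s of the 64 s allowed. `sign_off` reports no verdict, so the checks below are my own measurements.

- **Ring:** after release it lay flat in its nest, its centre within about 1–2 mm of the nest centre in the wrist view.
- **Block:** it is within about 2 mm of its nest centre. Its top corners measured 32–36 mm above the bench, where 34 mm means fully seated.
- **Pin at the camera:** the scene view put the bright face within about 1 px (1–2 mm) of the focus point I worked out.
- **Pin grip:** the gripper matched the target direction to under 0.001 rad, and the wrist pictures showed no slip after the lift. The fingers were holding at 19.5 mm and the arm was almost still (at most 0.002 rad/s).
- **Lens axis:** this came from fitting the known camera and stand shape to three views. It matched to within 1 px, with the camera tilted 25° down.
- **Left alone:** I saw no movement of the nut, micrometer, loupe, bottle or screwdriver in the last scene picture. I commanded no motion close to the camera or its stand, and the last force reading was only the weight of the pin.

No check failed, but the side camera's view of the final pose was blocked by the arm. The pin's end position is therefore confirmed only by the scene view, the unchanged wrist picture and the arm's own position readings.

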